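# Sweep the ribbon spools and the peg into the catch tray

## Robot

A 6-joint arm with a two-finger parallel gripper is mounted at the origin on the work surface; the furniture and walls round the work are solid. World frame = base frame: x ahead of the robot, y to its left, z up, the work surface at z = 0. Lengths are in m, angles in rad, forces in N, time in s.
With the tool pointing down it reaches from about 0.35 to 0.975 m from the base axis. Payload 17.4 kg.
Tool frame: the origin (TCP) lies at the very end of the fingers, on their centre line; the grasp point (between the pads) lies 19 mm behind it; x points along the fingers, z is the direction in which the jaws open and shut, and the axes are right-handed (so a half turn about x gives the same grasp; the last joint's range is limited). The gripper opens to 85 mm and grips with 20 to 120 N. Pads are 22 mm wide; open, the fingers measure 114 mm over their backs; the gripper's body (76 mm by 85 mm) begins 54 mm behind the grasp point. The pads swing forward as they close: fully open they stand 13 mm farther back than shut.
Start: joints at [-1.166, 0.116, 1.442, -0, 1.584, -0.038], TCP at [0.289, -0.61, 0.231] pointing down, gripper open.
Joint ranges: [-2.83, 2.83], [-0.83, 2.19], [0.07, 2.5], [-1.14, 4.28], [0.01, 3], [-2.97, 2.97]. Speed limits (rad/s): [1.89, 1.89, 2.22, 3.14, 3.14, 3.14].

## Interface

Orientations are given as a 3x3 rotation matrix whose columns are the frame's x, y, z axes.
In Python, from workcell import monitor, viewer, close_job gives the robot as it stands. The module is installed in compiled form; this text tells all that it offers.
- The arm moves only by the tool send_rows, never from a script. Its argument "rows" is a list that holds one entry, the list of rows, each a list of 7 numbers: the finger opening in cm, from 0 to 8.54, then the shift along the tool's x, y, z in cm, then the turn, a rotation vector about the tool's x, y, z in rad. In form: [[[jaw, x, y, z, ax, ay, az], ...]]. A call has 1 to 8 rows; each row is the pose to reach, as a shift and turn from the pose commanded when the call began, along the tool's axes at that moment; what a row does not reach only later rows make up. A row lasts 1/8 s, in which the tool goes at most 62.5 mm and 10.7 degrees, less where a joint would pass 70% of its speed; a pose out of reach is approached as far as the arm can. A call with a gripper value outside its range is refused whole. The fingers move at their own pace and stop on an object; "grip_force" is the grip in N (left out, the last holds). Time passes only in rows, so rows that repeat a pose let the fingers close. It gives the time, the measured TCP pose, the force and the opening at its end, in the units of the state.
- monitor.observe(): the state, without advancing time (a new reading comes with each control period).
- viewer.capture(name): name is "side" or "top"; returns the picture (400x640x3 uint8, red, green, blue); there is no depth.
- viewer.get_calibration(name): a dict with "mtx" (3x3 intrinsics, pixels), "pose" (4x4, takes a point from camera to world coordinates). Camera axes: x right, y down, z forward; pixel columns grow to the right and rows downward; lengths in m; the calibration is good to about 2 mm. A picture is of the moment at which its call begins. get_calibration takes no time and is no camera call.
- close_job(): hands the job in, once; it reports no verdict.
Trained networks look in the newest picture that a camera, given by its name, has taken for a name from the list of things; names that differ only in an ending like _2 or _b are one class to them, and where a whole thing is asked for, a point or a joint stands for the part that bears it (a point fixed in the world has none). Each returns a list of dicts, best first, with "score" (0 to 1); they miss things now and then, are a little off and sometimes report something else, mostly with a low value. They report only what shows in the picture. A call takes as long as a camera call.
- viewer.look_for(camera, label): "xyz" ([x, y, z] in m, in the coordinates of the camera as it stood for that picture, good to about 4 mm: the middle of the surface that is visible of it).
- viewer.silhouettes(camera, label): "pixels" (400x640 bool, what is visible of it).
- viewer.place_of(camera, label): "xyz" ([x, y, z] in m, in the coordinates of the camera as it stood for that picture, good to about 4 mm: a listed point, or the origin of a listed thing).
The state is a dict: "clock": time; "joints": joint angles; "qvel": joint speeds; "effort": joint torques, N m; "ee_pos": TCP position; "orientation": TCP orientation; "contact_force": force on the tool from outside, world axes, zero at the start; "torque": the same for the moment, N m; "grip_width": finger opening in m.
Only numpy, scipy, OpenCV 4.12 (cv2) and the standard library are available. Lean on these libraries where they do the work, as an engineer would, in place of code of your own. Each camera call takes 0.05 s, during which the arm holds its last target. There are 200 camera calls.

## Task

Clear the middle of the florist's bench: with the fingers, sweep the red ribbon spool, the gold ribbon spool and the wooden peg across the table top and in through the open side of the catch tray, so that all three lie flat and wholly inside it. Slide them steadily without lifting, carrying or flicking them, and do not disturb the clay pots, the glue bottle or the bud vase.

Things in the scene. Friction and masses are not known exactly. Their poses are not given: they have to be found in the camera images.
- catch_tray: Shallow fixed tray, metal floor, wooden walls on three sides, open on its +y side (robot's left at yaw 0). Origin: centre of the floor's underside, on the table. Inner faces at x = -100, +100 and y = -80 mm; walls 8 mm thick, 30 mm high. The 2 mm thick floor ends at y = +80 mm; from there a lip slopes down to the table over 16 mm, so things slide up it. Fingertips pass over it 5 mm above the table.
- tray_mouth (a point): Middle of the tray's open edge, on top of its floor (2 mm above the table), same axes as the tray: +y points out of the opening, -y into the tray.
- red_spool: Spool of red ribbon lying flat, 30 mm high, about 50 g: round pale flanges 64 mm across, flat on top; a short ribbon tail sticks out to one side (thin, it neither touches nor counts). Origin: on the underside, off centre; take the point for its centre.
- red_spool_centre (a point): Centre of the underside of the red spool's round body (64 mm across), on the surface it lies on.
- gold_spool: Spool of gold ribbon lying flat, 22 mm high, about 50 g: round pale flanges 54 mm across, flat on top; a short ribbon tail sticks out to one side (thin, it neither touches nor counts). Origin: on the underside, off centre; take the point for its centre.
- gold_spool_centre (a point): Centre of the underside of the gold spool's round body (54 mm across), on the surface it lies on.
- peg: Light wooden spring clothes peg lying on its side, 19 mm (its x) by 72 mm (its y) by 12 mm high (solid to 10 mm), about 15 g. Origin: centre of its underside; its long axis is its y, which starts within 0.5 rad of the world x axis.
- peg_end_a (a point): One end of the peg, 36 mm from its origin along its +y, 5 mm above its underside.
- peg_end_b (a point): The other end of the peg, 36 mm from its origin along its -y, 5 mm above its underside.
- small_pot: Bystander, leave it alone. Small terracotta pot standing upright, 49 mm across the rim, 38 mm high. Origin: centre of its underside.
- medium_pot: Bystander, leave it alone. Larger terracotta pot standing upright, 59 mm across the rim, 45 mm high. Origin: centre of its underside.
- glue_bottle: Bystander, leave it alone. Brown bottle with a black dropper cap, 34 mm across, 102 mm high. Origin: centre of its underside.
- bud_vase: Bystander, leave it alone. Slender green glass vase, 48 mm across, 150 mm high, easily tipped. Origin: centre of its underside.

How it is judged:
By the outcome, as a careful person would: the job done as asked, in the order asked, and still so for the second after the job is handed in, with the robot touching nothing.
It also fails if it takes over 72 s, if anything falls off the work surface, if the arm or the gripper's body presses on something with over 40 N, if the wrist force passes 120 N, or if a joint passes its speed limit or range.

## Working session

There is one attempt and no reset: what is moved stays moved. The work goes in short steps, Python scripts to look and compute and a tool call to move; the robot and the scene stay as the last step left them, time stands still between calls to the robot, and variables do not carry over. Pictures are saved under pics/ and viewed, about 8 in all and at most 12, crops included, and the job is handed in when it is done.

Besides the shell and the picture viewer there is one more tool, called after "Request:" as name(argument=value, ...) on one line, values as JSON. send_rows: Moves the arm, as the interface text tells. Its arguments: {"type":"object","properties":{"rows":{"type":"array"},"grip_force":{"type":"number"}},"required":["rows"]}

```bash
mkdir -p pics
cat > h.py <<'E'
import numpy as np, cv2
from workcell import monitor, viewer
def toW(c,p):
    T=np.array(viewer.get_calibration(c)["pose"]); return T[:3,:3]@np.array(p)+T[:3,3]
def snap(c,name):
    im=viewer.capture(c); cv2.imwrite(f"pics/{name}.png",im[:,:,::-1]); return im
def places(c,labels):
    for l in labels:
        r=viewer.place_of(c,l)
        print(c,l,[(np.round(toW(c,d["xyz"])*1000).astype(int).tolist(),round(d["score"],2)) for d in r[:2]])
def pix(c,P):
    k=viewer.get_calibration(c); T=np.linalg.inv(np.array(k["pose"])); q=np.array(k["mtx"])@(T[:3,:3]@np.array(P)+T[:3,3]); return q[:2]/q[2]
E
python3 - <<'E'
from h import *
a=snap("top","t0"); b=snap("side","s0")
L=["tray_mouth","catch_tray","red_spool_centre","gold_spool_centre","peg","peg_end_a","peg_end_b","small_pot","medium_pot","glue_bottle","bud_vase"]
places("top",L); places("side",L)
s=monitor.observe(); print(s["ee_pos"],np.round(s["orientation"],3).tolist(),s["grip_width"],s["clock"])
for c in("top","side"): print(np.round(viewer.get_calibration(c)["pose"],3).tolist())
E
```

```text
top tray_mouth [([504, -157, 1], 0.91)]
top catch_tray [([489, -234, -6], 0.84)]
top red_spool_centre [([504, 153, -5], 0.55)]
top gold_spool_centre [([571, 24, -3], 0.85), ([633, 190, 1], 0.39)]
top peg [([433, 32, -4], 0.45)]
top peg_end_a [([470, 53, 3], 0.61), ([584, 278, 0], 0.58)]
top peg_end_b [([470, 53, 3], 0.61), ([584, 278, 0], 0.58)]
top small_pot [([390, 189, -3], 0.55), ([469, 55, 3], 0.42)]
top medium_pot [([630, 193, 2], 0.87)]
top glue_bottle [([373, 285, 0], 0.62)]
top bud_vase [([586, 280, 2], 0.94), ([470, 56, 1], 0.36)]
side tray_mouth [([500, -156, 4], 0.81)]
side catch_tray [([488, -234, -2], 0.89), ([577, 17, -2], 0.67)]
side red_spool_centre [([503, 158, 0], 0.59)]
side gold_spool_centre [([576, 27, 1], 0.68)]
side peg [([438, 33, -2], 0.84)]
side peg_end_a [([402, 13, 2], 0.79), ([472, 49, 4], 0.59)]
side peg_end_b [([402, 13, 2], 0.79), ([472, 49, 4], 0.59)]
side small_pot [([489, -234, -2], 0.64), ([393, 194, -4], 0.58)]
side medium_pot [([627, 195, 0], 0.73)]
side glue_bottle []
side bud_vase [([506, 163, -2], 0.69)]
[ 0.28921269 -0.60990704  0.23124722] [[-0.0, 0.904, 0.428], [0.0, 0.428, -0.904], [-1.0, -0.0, -0.0]] 0.08579713514560924 1.2
[[-0.011, -0.987, 0.161, 0.339], [-1.0, 0.011, -0.002, 0.045], [0.0, -0.161, -0.987, 1.041], [0.0, 0.0, 0.0, 1.0]]
[[-0.956, -0.162, 0.243, 0.268], [-0.291, 0.48, -0.827, 0.802], [0.017, -0.862, -0.507, 0.497], [0.0, 0.0, 0.0, 1.0]]
```

View pics/t0.png

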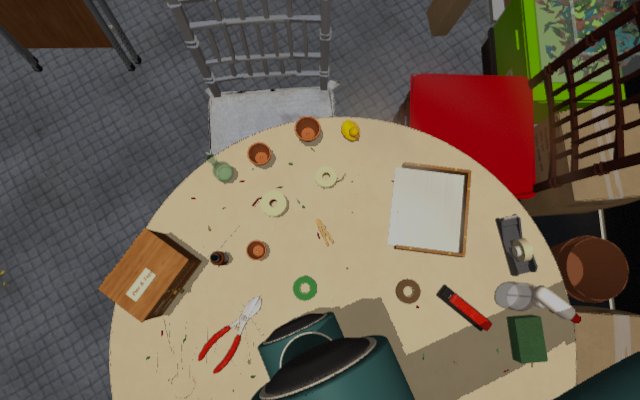

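View pics/s0.png

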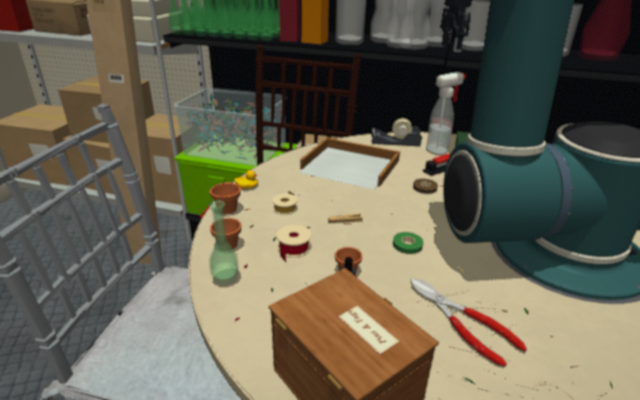

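The top view (up = +x, left = +y) shows the red spool at px (274,203), gold at (327,177), peg at (324,232) and the tray at about (430,210), opening left. A small pot at (257,250), glue at (218,258), pots at (260,153) and (307,128), and the vase at (223,170) stand clear of the lanes. The side view agrees. Next I'll refine the tray, spool and peg poses from the silhouettes.

```bash
cat >> h.py <<'E'
def ray(c,uv,z):
    k=viewer.get_calibration(c); T=np.array(k["pose"]); d=T[:3,:3]@np.linalg.solve(np.array(k["mtx"]),[uv[0],uv[1],1]); o=T[:3,3]
    return (o+d*(z-o[2])/d[2])[:2]*1000
def rect(c,l,z):
    for d in viewer.silhouettes(c,l)[:2]:
        ys,xs=np.nonzero(d["pixels"]); P=np.array([ray(c,(x,y),z) for x,y in zip(xs,ys)],np.float32)
        (cx,cy),wh,_=r=cv2.minAreaRect(P); print(c,l,round(d["score"],2),"c",round(cx),round(cy),"wh",np.round(wh),"box",np.round(cv2.boxPoints(r)).astype(int).tolist())
E
python3 - <<'E'
from h import *
for l,z in(("catch_tray",.015),("red_spool",.03),("gold_spool",.022),("peg",.01),("medium_pot",.045),("small_pot",.038)): rect("top",l,z)
for uv in((397,165),(388,244),(469,171),(464,255)): print(uv,ray("top",uv,.002))
for uv in((307,128),(350,130)): print(uv,ray("top",uv,.03))
E
```

```text
Traceback (most recent call last):
  File "h.py", line 18, in rect
    ys,xs=np.nonzero(d["pixels"]); P=np.array([ray(c,(x,y),z) for x,y in zip(xs,ys)],np.float32)
                                               ~~~^^^^^^^^^^^
  File "h.py", line 14, in ray
    k=viewer.get_calibration(c); T=np.array(k["pose"]); d=T[:3,:3]@np.linalg.solve(np.array(k["mtx"]),[uv[0],uv[1],1]); o=T[:3,3]
ValueError: time passes only in moves, steps and waits
```

Request:
send_rows(rows=[[[4, 0, 0, 0, 0.18, 0, 0], [4, 0, 0, 0, 0.36, 0, 0]]])

```text
clock: 1.5
ee_pos: [0.2892, -0.6099, 0.2313]
orientation: [[0.0, 0.997, 0.077], [0.0, 0.077, -0.997], [-1.0, 0.0, -0.0]]
contact_force: [0.0, -0.4, 0.5]
grip_width: 0.0514
```

```bash
sed -i 's/^def toW/import functools\n@functools.cache\ndef cal(c): return viewer.get_calibration(c)\ndef toW/; s/k=viewer.get_calibration(c)/k=cal(c)/; s/np.array(viewer.get_calibration(c)\["pose"\])/np.array(cal(c)["pose"])/' h.py
python3 - <<'E'
from h import *
for l,z in(("catch_tray",.015),("red_spool",.03),("gold_spool",.022),("peg",.01),("medium_pot",.045),("small_pot",.038)): rect("top",l,z)
for uv in((397,165),(388,244),(469,171),(464,255)): print(uv,ray("top",uv,.002))
for uv in((307,128),(350,130)): print(uv,ray("top",uv,.03))
E
```

```text
top catch_tray 0.82 c 492 -232 wh [198. 227.] box [[367, -314], [591, -346], [618, -150], [394, -119]]
top red_spool 0.9 c 506 156 wh [70. 62.] box [[459, 153], [503, 109], [553, 158], [509, 202]]
top red_spool 0.43 c 392 196 wh [46. 45.] box [[369, 173], [415, 172], [415, 218], [370, 219]]
top gold_spool 0.71 c 570 23 wh [57. 56.] box [[542, -6], [598, -6], [599, 51], [543, 51]]
top peg 0.68 c 438 33 wh [65. 17.] box [[405, 26], [412, 11], [471, 39], [463, 54]]
top medium_pot 0.82 c 626 187 wh [58. 52.] box [[587, 186], [624, 148], [665, 188], [629, 226]]
top small_pot 0.84 c 392 195 wh [46. 45.] box [[369, 172], [414, 171], [415, 217], [369, 218]]
(397, 165) [ 604.24445958 -158.28212996]
(388, 244) [ 403.52240446 -127.7528929 ]
(469, 171) [ 586.53605354 -340.93204939]
(464, 255) [ 374.44917485 -314.00571461]
(307, 128) [695.42652181  70.03219216]
(350, 130) [688.98694924 -38.19961403]
```

Request:
send_rows(rows=[[[3, 0, 1.75, -5, -0.186, 0, 0], [3, 0, 3.5, -10, -0.372, 0, 0], [3, 0, 5.25, -15, -0.558, 0, 0], [3, 0, 7, -20, -0.744, 0, 0], [3, 0, 8.75, -25, -0.93, 0, 0], [3, 0, 10.5, -30, -1.116, 0, 0], [3, 0, 12.25, -35, -1.302, 0, 0], [3, 0, 14, -40, -1.488, 0, 0]]])

```text
clock: 2.8
ee_pos: [0.3957, -0.1981, 0.2315]
orientation: [[0.001, -0.008, 1.0], [-0.0, 1.0, 0.008], [-1.0, -0.0, 0.001]]
contact_force: [1.4, 0.2, 0.5]
grip_width: 0.03
```

Request:
send_rows(rows=[[[3, 0, 5.2, 1.35, 0, 0, 0], [3, 0, 10.3, 2.7, 0, 0, 0], [3, 0, 15.5, 4.05, 0, 0, 0], [3, 0, 20.6, 5.4, 0, 0, 0], [3, 0, 25.8, 6.75, 0, 0, 0], [3, 0, 31, 8.1, 0, 0, 0], [3, 0, 36.2, 9.5, 0, 0, 0], [3, 0, 41.3, 10.8, 0, 0, 0]]])

```text
clock: 3.8
ee_pos: [0.5038, 0.2153, 0.2315]
orientation: [[0.001, -0.003, 1.0], [0.0, 1.0, 0.003], [-1.0, 0.0, 0.001]]
contact_force: [-1.3, -1.3, 0.8]
grip_width: 0.0301
```

```bash
python3 -c "
from h import *
print(monitor.observe()['ee_pos'])"
```

```text
[0.50381828 0.21525773 0.23152255]
```

Request:
send_rows(rows=[[[3, 5, 0, 0, 0, 0, 0], [3, 10, 0, 0, 0, 0, 0], [3, 15, 0, 0, 0, 0, 0], [3, 18.5, 0, 0, 0, 0, 0], [3, 21, 0, 0, 0, 0, 0], [3, 22.3, 0, 0, 0, 0, 0], [3, 22.6, 0, 0, 0, 0, 0], [3, 22.6, 0, 0, 0, 0, 0]]])

```text
clock: 4.8
ee_pos: [0.5041, 0.2135, 0.0061]
orientation: [[0.001, -0.001, 1.0], [0.0, 1.0, 0.001], [-1.0, 0.0, 0.001]]
contact_force: [-0.2, 0.2, 0.6]
grip_width: 0.0302
```

Run:
```python
from h import *
a=snap("top","t1"); b=snap("side","s1")
cv2.imwrite("pics/c1.png",np.hstack([cv2.resize(a[120:280,180:380],(400,320)),cv2.resize(b[150:310,180:380],(400,320))])[:,:,::-1])
places("side",["red_spool_centre","gold_spool_centre","peg"]); print(monitor.observe()['ee_pos'])
```

```text
side red_spool_centre [([503, 156, -2], 0.58)]
side gold_spool_centre [([630, 191, -1], 0.74)]
side peg [([441, 35, -3], 0.68)]
[0.50394272 0.21341551 0.00595356]
```

View pics/c1.png

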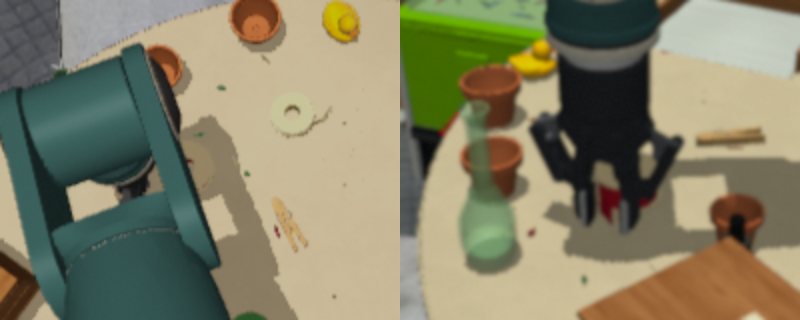

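Request:
send_rows(rows=[[[3, 0, -1, 0, 0, 0, 0], [3, 0, -1.6, 0, 0, 0, 0], [3, 0, -2.2, 0, 0, 0, 0], [3, 0, -2.9, 0, 0, 0, 0], [3, 0, -3.7, 0.1, 0, 0, 0], [3, 0, -4.6, 0.2, 0, 0, 0], [3, 0, -5.6, 0.3, 0, 0, 0], [3, 0, -6.6, 0.4, 0, 0, 0]]])

```text
clock: 6.05
ee_pos: [0.5077, 0.1466, 0.0053]
orientation: [[-0.0, 0.0, 1.0], [-0.0, 1.0, -0.0], [-1.0, -0.0, -0.0]]
contact_force: [-1.0, -0.4, 0.8]
grip_width: 0.0297
```

Run:
```python
from h import *
b=snap("side","s2"); places("side",["red_spool_centre"]); rect("side","red_spool",.03); rect("side","peg",.01)
a=snap("top","t2");places("top",["red_spool_centre","gold_spool_centre"])
```

```text
side red_spool_centre [([504, 110, -3], 0.8)]
side red_spool 0.82 c 497 133 wh [ 54. 104.] box [[455, 173], [488, 75], [539, 92], [507, 190]]
side red_spool 0.21 c 484 -197 wh [241. 230.] box [[354, -302], [582, -332], [614, -93], [386, -63]]
side peg 0.66 c 588 32 wh [ 5. 23.] box [[579, 40], [592, 21], [597, 24], [583, 43]]
side peg 0.49 c 434 42 wh [75. 32.] box [[393, 40], [408, 11], [475, 44], [461, 73]]
top red_spool_centre [([507, 107, -5], 0.58)]
top gold_spool_centre [([573, 24, -4], 0.68), ([509, 103, -2], 0.55)]
```

Request:
send_rows(rows=[[[3, 0, -0.6, 0, 0, 0, 0], [3, 0, -1.6, 0, 0, 0, 0], [3, 0, -2.7, 0, 0, 0, 0], [3, 0, -3.8, 0, 0, 0, 0], [3, 0, -4.9, 0, 0, 0, 0], [3, 0, -6, 0, 0, 0, 0], [3, 0, -7.1, 0, 0, 0, 0], [3, 0, -8.2, 0, 0, 0, 0]]])

```text
clock: 7.4
ee_pos: [0.5077, 0.0645, 0.0053]
orientation: [[0.0, -0.0, 1.0], [-0.0, 1.0, 0.0], [-1.0, -0.0, 0.0]]
contact_force: [0.0, 0.7, -1.2]
grip_width: 0.0298
```

Request:
send_rows(rows=[[[3, 0, -1.1, 0, 0, 0, 0], [3, 0, -2.2, 0, 0, 0, 0], [3, 0, -3.3, 0, 0, 0, 0], [3, 0, -4.4, 0, 0, 0, 0], [3, 0, -5.5, 0, 0, 0, 0], [3, 0, -6.6, 0, 0, 0, 0], [3, 0, -7.6, 0, 0, 0, 0], [3, 0, -8.4, 0, 0, 0, 0]]])

```text
clock: 8.4
ee_pos: [0.5076, -0.0194, 0.0053]
orientation: [[-0.0, 0.0, 1.0], [0.0, 1.0, -0.0], [-1.0, 0.0, -0.0]]
contact_force: [-0.1, -0.0, 0.8]
grip_width: 0.0302
```

Run:
```python
from h import *
a=snap("top","t3"); b=snap("side","s3")
cv2.imwrite("pics/c3.png",np.hstack([cv2.resize(a[120:280,280:480],(400,320)),cv2.resize(b[120:280,220:420],(400,320))])[:,:,::-1])
for c in("side","top"): places(c,["red_spool_centre","gold_spool_centre","peg"])
print(monitor.observe()['ee_pos'])
```

```text
side red_spool_centre [([470, 46, 3], 0.74)]
side gold_spool_centre [([577, 27, 1], 0.61)]
side peg [([440, 32, -2], 0.83)]
top red_spool_centre [([507, -60, -6], 0.59)]
top gold_spool_centre []
top peg []
[ 0.50766769 -0.01844978  0.00531657]
```

View pics/c3.png

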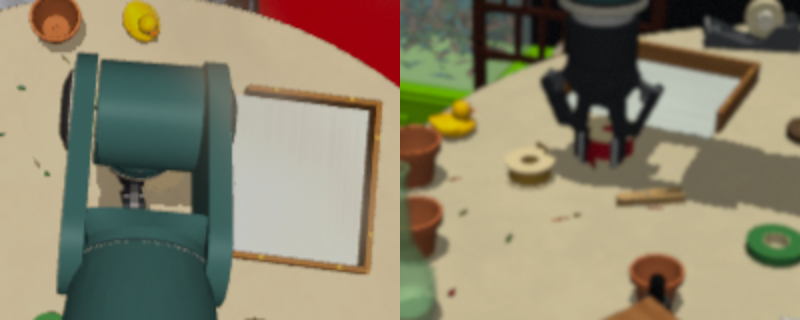

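The red spool went through the gap without touching gold or the peg, and it's still seated between the fingers at (507,-58). Now into the tray.

Request:
send_rows(rows=[[[3, 0, -0.7, -0.1, 0, 0, 0], [3, 0, -1.6, -0.2, 0, 0, 0], [3, 0, -2.6, -0.3, 0, 0, 0], [3, 0, -3.6, -0.4, 0, 0, 0], [3, 0, -4.6, -0.5, 0, 0, 0], [3, 0, -5.6, -0.7, 0, 0, 0], [3, 0, -6.6, -0.8, 0, 0, 0], [3, 0, -7.6, -0.9, 0, 0, 0]]])

```text
clock: 9.8
ee_pos: [0.4986, -0.0954, 0.0053]
orientation: [[0.0, 0.0, 1.0], [0.0, 1.0, -0.0], [-1.0, 0.0, 0.0]]
contact_force: [-0.8, 0.6, 1.0]
grip_width: 0.0302
```

Request:
send_rows(rows=[[[3, 0, -1, -0.1, 0, 0, 0], [3, 0, -2, -0.2, 0, 0, 0], [3, 0, -3, -0.3, 0, 0, 0], [3, 0, -4, -0.4, 0, 0, 0], [3, 0, -5, -0.6, 0, 0, 0], [3, 0, -6, -0.7, 0, 0, 0], [3, 0, -7, -0.8, 0, 0, 0], [3, 0, -7.8, -0.9, 0, 0, 0]]])

```text
clock: 10.8
ee_pos: [0.4896, -0.1734, 0.0053]
orientation: [[-0.0, 0.0, 1.0], [0.0, 1.0, -0.0], [-1.0, 0.0, -0.0]]
contact_force: [0.3, 1.0, -0.0]
grip_width: 0.0297
```

Run:
```python
from h import *
a=snap("top","t4"); b=snap("side","s4")
for c in("side","top"): places(c,["red_spool_centre"])
print(monitor.observe()['ee_pos'])
```

```text
side red_spool_centre [([484, -211, 0], 0.56), ([441, 33, -3], 0.23)]
top red_spool_centre [([487, -213, -2], 0.54)]
[ 0.48961944 -0.17275818  0.00528611]
```

Request:
send_rows(rows=[[[3, 0, -1, -0.1, 0, 0, 0], [3, 0, -2, -0.2, 0, 0, 0], [3, 0, -3, -0.3, 0, 0, 0], [3, 0, -4, -0.4, 0, 0, 0], [3, 0, -5, -0.5, 0, 0, 0], [3, 0, -5.7, -0.6, 0, 0, 0], [3, 0, -6.2, -0.7, 0, 0, 0], [3, 0, -6.4, -0.7, 0, 0, 0]]])

```text
clock: 12.0
ee_pos: [0.4826, -0.2369, 0.0053]
orientation: [[-0.0, 0.0, 1.0], [0.0, 1.0, -0.0], [-1.0, 0.0, -0.0]]
contact_force: [0.2, 0.8, 0.3]
grip_width: 0.0299
```

Request:
send_rows(rows=[[[3, 0, 0.5, 0, 0, 0, 0], [3, 0, 2, 0, 0, 0, 0], [3, -2, 4, 0, 0, 0, 0], [3, -6, 6, 0, 0, 0, 0], [3, -10, 9, 0.8, 0, 0, 0], [3, -12, 14, 2.6, 0, 0, 0], [3, -12, 19, 4.5, 0, 0, 0], [3, -12, 24, 6.5, 0, 0, 0]]])

```text
clock: 13.0
ee_pos: [0.5476, 0.0061, 0.1258]
orientation: [[0.001, -0.001, 1.0], [0.0, 1.0, 0.001], [-1.0, 0.0, 0.001]]
contact_force: [-0.7, -0.7, 0.7]
grip_width: 0.03
```

Run:
```python
from h import *
a=snap("top","t5"); b=snap("side","s5")
for c in("side","top"): places(c,["red_spool_centre","gold_spool_centre","peg","tray_mouth","catch_tray"])
rect("top","red_spool",.032)
print(monitor.observe()['ee_pos'])
```

```text
side red_spool_centre [([479, -274, 1], 0.55)]
side gold_spool_centre [([575, 25, -1], 0.74)]
side peg [([438, 34, -2], 0.49)]
side tray_mouth [([499, -154, 5], 0.84)]
side catch_tray [([490, -235, -1], 0.68)]
top red_spool_centre [([478, -277, -3], 0.85), ([583, 279, 2], 0.18)]
top gold_spool_centre [([574, 26, -2], 0.43)]
top peg []
top tray_mouth [([500, -158, 1], 0.85)]
top catch_tray [([491, -232, -2], 0.58)]
top red_spool 0.66 c 481 -272 wh [59. 72.] box [[439, -252], [469, -317], [523, -291], [492, -226]]
[0.547565   0.00279287 0.12535604]
```

Request:
send_rows(rows=[[[3, 0, 4, 1.4, 0, 0, 0], [3, 0, 7.6, 2.6, 0, 0, 0], [3, 0, 7.6, 2.6, 0, 0, 0], [3, 4, 7.6, 2.6, 0, 0, 0], [3, 8, 7.6, 2.6, 0, 0, 0], [3, 11, 7.6, 2.6, 0, 0, 0], [3, 12, 7.6, 2.6, 0, 0, 0], [3, 12, 7.6, 2.6, 0, 0, 0]]])

```text
clock: 14.65
ee_pos: [0.5737, 0.0789, 0.0056]
orientation: [[-0.0, 0.0, 1.0], [-0.0, 1.0, -0.0], [-1.0, -0.0, -0.0]]
contact_force: [1.0, -0.3, 0.0]
grip_width: 0.0301
```

Request:
send_rows(rows=[[[3, 0, -0.8, 0, 0, 0, 0], [3, 0, -1.4, 0, 0, 0, 0], [3, 0, -2, 0, 0, 0, 0], [3, 0, -2.7, -0.1, 0, 0, 0], [3, 0, -3.6, -0.2, 0, 0, 0], [3, 0, -4.6, -0.3, 0, 0, 0], [3, 0, -5.6, -0.4, 0, 0, 0], [3, 0, -6.6, -0.5, 0, 0, 0]]])

```text
clock: 15.65
ee_pos: [0.5685, 0.0126, 0.0053]
orientation: [[-0.0, 0.0, 1.0], [0.0, 1.0, -0.0], [-1.0, 0.0, -0.0]]
contact_force: [0.9, 0.4, 0.2]
grip_width: 0.0297
```

Run:
```python
from h import *
a=snap("top","t6"); b=snap("side","s6")
cv2.imwrite("pics/c6.png",np.hstack([cv2.resize(a[120:280,280:480],(400,320)),cv2.resize(b[120:280,220:420],(400,320))])[:,:,::-1])
for c in("side","top"): places(c,["gold_spool_centre"])
print(monitor.observe()['ee_pos'])
```

```text
side gold_spool_centre [([571, -20, 0], 0.77)]
top gold_spool_centre [([567, -22, -2], 0.45)]
[0.56860332 0.01309484 0.0052529 ]
```

View pics/c6.png

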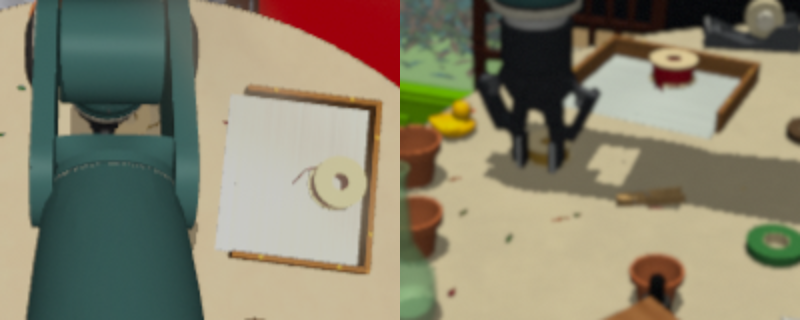

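Red lies flat at the tray's back wall, with gold seated between the fingers at (569,-21). I'll push gold to the right of red, in the tray's +x half.

Request:
send_rows(rows=[[[3, 0, -0.7, 0, 0, 0, 0], [3, 0, -1.7, -0.1, 0, 0, 0], [3, 0, -2.7, -0.2, 0, 0, 0], [3, 0, -3.7, -0.3, 0, 0, 0], [3, 0, -4.7, -0.4, 0, 0, 0], [3, 0, -5.7, -0.5, 0, 0, 0], [3, 0, -6.7, -0.6, 0, 0, 0], [3, 0, -7.7, -0.7, 0, 0, 0]]])

```text
clock: 16.85
ee_pos: [0.5616, -0.0644, 0.0053]
orientation: [[-0.0, 0.0, 1.0], [-0.0, 1.0, -0.0], [-1.0, -0.0, -0.0]]
contact_force: [0.0, -0.9, -0.0]
grip_width: 0.03
```

Request:
send_rows(rows=[[[3, 0, -1, -0.1, 0, 0, 0], [3, 0, -2, -0.2, 0, 0, 0], [3, 0, -3, -0.3, 0, 0, 0], [3, 0, -4, -0.4, 0, 0, 0], [3, 0, -5, -0.5, 0, 0, 0], [3, 0, -6, -0.6, 0, 0, 0], [3, 0, -7, -0.7, 0, 0, 0], [3, 0, -8, -0.8, 0, 0, 0]]])

```text
clock: 17.85
ee_pos: [0.5536, -0.1444, 0.0053]
orientation: [[-0.0, -0.0, 1.0], [0.0, 1.0, 0.0], [-1.0, 0.0, -0.0]]
contact_force: [0.3, 0.0, 0.3]
grip_width: 0.0298
```

Run:
```python
from h import *
a=snap("top","t7"); b=snap("side","s7")
for c in("side","top"): places(c,["gold_spool_centre","red_spool_centre"])
print(monitor.observe()['ee_pos'])
```

```text
side gold_spool_centre [([554, -180, 3], 0.69)]
side red_spool_centre [([480, -276, -3], 0.6)]
top gold_spool_centre [([550, -176, 1], 0.42)]
top red_spool_centre [([471, 52, 4], 0.67), ([484, -278, -2], 0.51)]
[ 0.55364119 -0.14352693  0.00528193]
```

Request:
send_rows(rows=[[[3, 0, -1, -0.1, 0, 0, 0], [3, 0, -2, -0.2, 0, 0, 0], [3, 0, -3, -0.3, 0, 0, 0], [3, 0, -4, -0.4, 0, 0, 0], [3, 0, -5, -0.5, 0, 0, 0], [3, 0, -6, -0.6, 0, 0, 0], [3, 0, -6.8, -0.7, 0, 0, 0], [3, 0, -7.3, -0.7, 0, 0, 0]]])

```text
clock: 19.15
ee_pos: [0.5466, -0.2172, 0.0053]
orientation: [[-0.0, 0.0, 1.0], [0.0, 1.0, -0.0], [-1.0, 0.0, -0.0]]
contact_force: [-0.2, 0.2, 0.5]
grip_width: 0.0298
```

Request:
send_rows(rows=[[[3, 0, 0.3, 0, 0, 0, 0], [3, 0, 1.5, 0, 0, 0, 0], [4, -2, 4, 0, 0, 0, 0], [4, -6, 7, -1, -0.1, 0, 0], [4, -10, 11, -3, -0.2, 0, 0], [4, -10, 16, -5, -0.3, 0, 0], [4, -10, 21, -7, -0.4, 0, 0], [4, -10, 26, -10, -0.46, 0, 0]]])

```text
clock: 20.15
ee_pos: [0.4455, 0.0454, 0.1054]
orientation: [[0.0, -0.447, 0.895], [0.0, 0.895, 0.447], [-1.0, 0.0, 0.001]]
contact_force: [0.6, 0.7, 0.6]
grip_width: 0.0402
```

Run:
```python
from h import *
a=snap("top","t8"); b=snap("side","s8")
cv2.imwrite("pics/c8.png",np.hstack([cv2.resize(a[120:280,280:480],(400,320)),cv2.resize(b[120:280,220:420],(400,320))])[:,:,::-1])
for c in("side","top"): places(c,["gold_spool_centre","red_spool_centre","peg","peg_end_a"])
rect("side","peg",.01)
print(monitor.observe()['ee_pos'])
```

```text
side gold_spool_centre [([392, 194, -4], 0.54)]
side red_spool_centre [([480, -274, -3], 0.7)]
side peg [([441, 32, -3], 0.85)]
side peg_end_a [([404, 12, 3], 0.83), ([470, 47, 4], 0.66)]
top gold_spool_centre [([542, -252, -2], 0.87), ([631, 192, -1], 0.68)]
top red_spool_centre [([482, -276, -1], 0.97)]
top peg [([586, 282, 0], 0.26)]
top peg_end_a []
side peg 0.54 c 433 41 wh [69. 27.] box [[396, 42], [404, 17], [470, 39], [461, 64]]
[0.4468799  0.04267784 0.10511404]
```

View pics/c8.png

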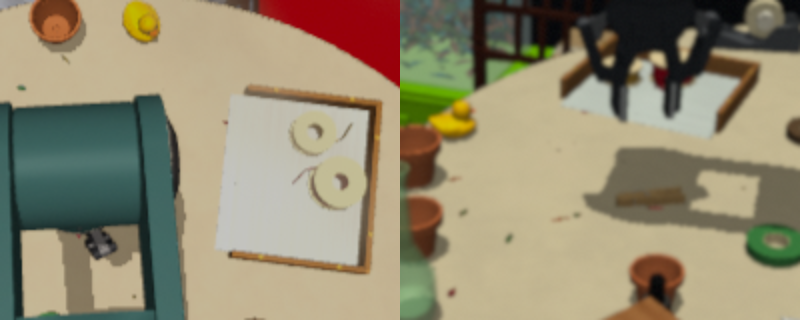

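Run:
```python
import numpy as np
def tool(d,psi): # world dx,dy mm -> tool y,z cm
    return np.round([(-np.sin(psi)*d[0]+np.cos(psi)*d[1])/10,(np.cos(psi)*d[0]+np.sin(psi)*d[1])/10],2)
n=lambda t:np.array([np.sin(t),-np.cos(t)])
P=np.array([438,32.]); t0=.463; cur=np.array([446.6,42.8])
start=P-36*n(t0); print("descend",start,tool(start-cur,t0))
# path of peg centre, 10mm steps, rotate over 160 mm
pts=[(start,t0)]; 
for g in(28,21.5): pts.append((P-g*n(t0),t0))
c=P.copy()
for k in range(1,26):
    t=t0-.605*min(k*10,160)/160 ; c=c+10*n(t); pts.append((c-20.5*n(t),t))
print("final peg",c)
for i in range(0,len(pts)-1,8):
    b,tb=pts[i]; print("call",np.round(b),round(tb,3))
    for q,t in pts[i+1:i+9]: print("[4, 0, %g, %g, %.3f, 0, 0]"%(*tool(q-b,tb),tb-t),end=", ")
    print()
```

```text
descend [421.92116654  64.20979843] [ 3.02 -1.25]
final peg [ 447.50081892 -213.09749444]
call [422.  64.] 0.463
[4, 0, -0.8, -0, 0.000, 0, 0], [4, 0, -1.45, 0, 0.000, 0, 0], [4, 0, -2.55, 0.04, 0.038, 0, 0], [4, 0, -3.55, 0.04, 0.076, 0, 0], [4, 0, -4.55, 0.01, 0.113, 0, 0], [4, 0, -5.55, -0.07, 0.151, 0, 0], [4, 0, -6.55, -0.18, 0.189, 0, 0], [4, 0, -7.54, -0.33, 0.227, 0, 0], 
call [453.  -5.] 0.236
[4, 0, -1, 0.04, 0.038, 0, 0], [4, 0, -2, 0.04, 0.076, 0, 0], [4, 0, -3, 0.01, 0.113, 0, 0], [4, 0, -4, -0.07, 0.151, 0, 0], [4, 0, -5, -0.18, 0.189, 0, 0], [4, 0, -5.99, -0.33, 0.227, 0, 0], [4, 0, -6.97, -0.52, 0.265, 0, 0], [4, 0, -7.95, -0.74, 0.303, 0, 0], 
call [464. -84.] -0.066
[4, 0, -1, 0.04, 0.038, 0, 0], [4, 0, -2, 0.04, 0.076, 0, 0], [4, 0, -3, -0.03, 0.076, 0, 0], [4, 0, -4, -0.11, 0.076, 0, 0], [4, 0, -4.99, -0.19, 0.076, 0, 0], [4, 0, -5.99, -0.26, 0.076, 0, 0], [4, 0, -6.99, -0.34, 0.076, 0, 0], [4, 0, -7.99, -0.41, 0.076, 0, 0], 
call [ 455. -163.] -0.142
[4, 0, -1, -0, 0.000, 0, 0], [4, 0, -2, -0, 0.000, 0, 0], [4, 0, -3, -0, 0.000, 0, 0],
```

Request:
send_rows(rows=[[[4, 0, 3, -1.2, 0, 0, 0], [4, 0, 3, -1.2, 0, 0, 0], [4, 4, 3, -1.2, 0, 0, 0], [4, 7, 3, -1.2, 0, 0, 0], [4, 9, 3, -1.2, 0, 0, 0], [4, 9.9, 3, -1.2, 0, 0, 0], [4, 10.1, 3, -1.2, 0, 0, 0], [4, 10.1, 3, -1.2, 0, 0, 0]]])

```text
clock: 21.7
ee_pos: [0.4231, 0.0648, 0.005]
orientation: [[0.001, -0.444, 0.896], [0.0, 0.896, 0.444], [-1.0, -0.0, 0.001]]
contact_force: [0.1, 0.6, 0.2]
grip_width: 0.0398
```

Run:
```python
from h import *
b=snap("side","s9")
cv2.imwrite("pics/c9.png",cv2.resize(b[140:280,270:420],(600,560),interpolation=cv2.INTER_CUBIC)[:,:,::-1])
places("side",["peg","peg_end_a"]); print(monitor.observe()['ee_pos'])
```

```text
side peg [([442, 32, 0], 0.56)]
side peg_end_a [([469, 51, 2], 0.7), ([401, 11, 4], 0.53)]
[0.42298974 0.06485111 0.00500163]
```

View pics/c9.png

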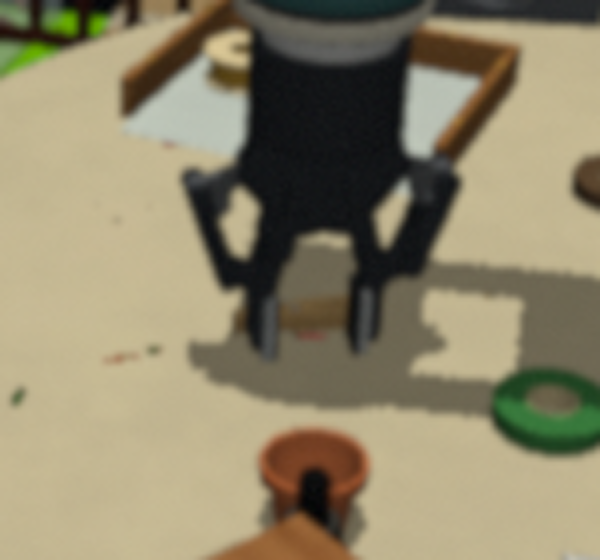

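Request:
send_rows(rows=[[[4, 0.1, -0.7, 0, 0, 0, 0], [4, 0.1, -1.3, 0, 0, 0, 0], [4, 0.1, -1.9, 0.02, 0.01, 0, 0], [4, 0.1, -2.6, 0.04, 0.038, 0, 0], [4, 0.1, -3.55, 0.04, 0.076, 0, 0], [4, 0.1, -4.55, 0, 0.113, 0, 0], [4, 0.1, -5.55, -0.1, 0.151, 0, 0], [4, 0.1, -6.55, -0.2, 0.189, 0, 0]]])

```text
clock: 22.85
ee_pos: [0.4501, 0.0046, 0.0033]
orientation: [[-0.0, -0.265, 0.964], [-0.0, 0.964, 0.265], [-1.0, -0.0, -0.0]]
contact_force: [-0.4, -0.3, 0.5]
grip_width: 0.0399
```

Run:
```python
from h import *
b=snap("side","s10");a=snap("top","t10")
for c in("side","top"): places(c,["peg","peg_end_a"]); rect(c,"peg",.01)
print(monitor.observe()['ee_pos'])
```

```text
side peg [([457, -17, 1], 0.74)]
side peg_end_a [([416, -28, 3], 0.7), ([488, -3, 3], 0.66)]
side peg 0.59 c 451 -5 wh [39. 30.] box [[428, 3], [438, -25], [475, -12], [465, 16]]
top peg [([389, 195, 0], 0.66)]
top peg_end_a []
top peg 0.17 c 492 -232 wh [193. 222.] box [[368, -311], [588, -343], [615, -152], [396, -120]]
[0.44978334 0.00549123 0.0032993 ]
```

Request:
send_rows(rows=[[[4, 0, -0.6, 0.02, 0.02, 0, 0], [4, -0.1, -1.5, 0.04, 0.055, 0, 0], [4, -0.1, -2.5, 0.04, 0.093, 0, 0], [4, -0.1, -3.5, 0, 0.13, 0, 0], [4, -0.1, -4.5, -0.1, 0.17, 0, 0], [4, -0.1, -5.5, -0.24, 0.208, 0, 0], [4, -0.1, -6.5, -0.4, 0.246, 0, 0], [4, -0.1, -7.5, -0.6, 0.284, 0, 0]]])

```text
clock: 24.25
ee_pos: [0.4642, -0.0693, 0.0043]
orientation: [[-0.0, 0.016, 1.0], [0.0, 1.0, -0.016], [-1.0, 0.0, -0.0]]
contact_force: [-0.0, 0.2, 0.8]
grip_width: 0.0396
```

Run:
```python
from h import *
b=snap("side","s11");a=snap("top","t11")
for c in("side","top"): places(c,["peg","peg_end_a"])
print(monitor.observe()['ee_pos'])
```

```text
side peg [([465, -85, -4], 0.65)]
side peg_end_a [([424, -95, 2], 0.63), ([498, -86, 4], 0.57)]
top peg []
top peg_end_a []
[ 0.46411831 -0.06841427  0.00428472]
```

Request:
send_rows(rows=[[[4, 0, -0.6, 0.03, 0.02, 0, 0], [4, 0, -1.5, 0.03, 0.055, 0, 0], [4, 0, -2.5, 0, 0.09, 0, 0], [4, 0, -3.5, -0.1, 0.126, 0, 0], [4, 0, -4.5, -0.23, 0.126, 0, 0], [4, 0, -5.5, -0.36, 0.126, 0, 0], [4, 0, -6.5, -0.5, 0.126, 0, 0], [4, 0, -7.5, -0.64, 0.126, 0, 0]]])

```text
clock: 25.55
ee_pos: [0.4567, -0.1442, 0.0043]
orientation: [[0.0, 0.138, 0.99], [0.0, 0.99, -0.138], [-1.0, 0.0, 0.0]]
contact_force: [0.6, 0.1, -0.1]
grip_width: 0.0399
```

Run:
```python
from h import *
b=snap("side","s12");a=snap("top","t12")
cv2.imwrite("pics/c12.png",np.hstack([cv2.resize(a[120:280,280:480],(400,320)),cv2.resize(b[120:240,270:420],(400,320))])[:,:,::-1])
for c in("side","top"): places(c,["peg","peg_end_a"])
```

```text
side peg [([454, -163, 1], 0.51)]
side peg_end_a [([486, -164, 5], 0.65), ([414, -163, 5], 0.44)]
top peg []
top peg_end_a []
```

View pics/c12.png

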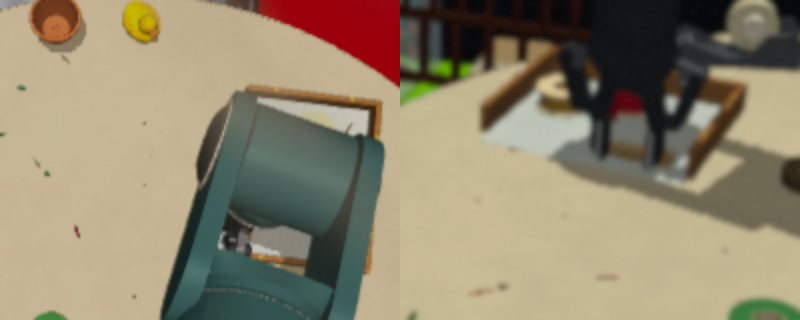

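Request:
send_rows(rows=[[[4, 0, -0.6, 0, 0, 0, 0], [4, 0, -1.5, 0, 0, 0, 0], [4, 0, -2.4, 0, 0, 0, 0], [4, 0, -3.3, 0, 0, 0, 0], [4, 0, -4, 0, 0, 0, 0], [4, 0, -4.5, 0, 0, 0, 0], [4, 0, -4.8, 0, 0, 0, 0], [4, 0, -4.8, 0, 0, 0, 0]]])

```text
clock: 26.85
ee_pos: [0.4501, -0.1911, 0.0043]
orientation: [[-0.0, 0.139, 0.99], [0.0, 0.99, -0.139], [-1.0, 0.0, -0.0]]
contact_force: [0.0, 0.5, 0.8]
grip_width: 0.0401
```

Request:
send_rows(rows=[[[4, 0, 0.4, 0, 0, 0, 0], [4, 0, 1.5, 0, 0, 0, 0], [4, -2, 3, 0, 0, 0, 0], [4, -6, 6, 0, 0, 0, 0], [4, -10, 11, 0, 0, 0, 0], [4, -15, 16, 0, 0, 0, 0], [4, -17, 22, 0, 0, 0, 0], [4, -17, 28, 0, 0, 0, 0]]])

```text
clock: 27.85
ee_pos: [0.4883, 0.0823, 0.1764]
orientation: [[0.004, 0.139, 0.99], [0.0, 0.99, -0.139], [-1.0, 0.001, 0.004]]
contact_force: [1.0, 0.3, 0.0]
grip_width: 0.0398
```

Run:
```python
from h import *
a=snap("top","t13"); b=snap("side","s13")
cv2.imwrite("pics/c13.png",np.hstack([cv2.resize(a[150:270,370:490],(400,400)),cv2.resize(b[120:240,270:420],(400,400))])[:,:,::-1])
for c in("top","side"): places(c,["red_spool_centre","gold_spool_centre","peg","peg_end_a","small_pot","medium_pot","glue_bottle","bud_vase"])
rect("top","peg",.012)
```

```text
top red_spool_centre [([480, -275, -2], 0.91)]
top gold_spool_centre [([545, -251, -1], 0.73)]
top peg [([445, -208, 0], 0.69), ([583, 281, -2], 0.17)]
top peg_end_a [([481, -208, 5], 0.72), ([409, -208, 7], 0.51)]
top small_pot [([408, -208, 7], 0.54)]
top medium_pot []
top glue_bottle [([372, 285, 1], 0.73)]
top bud_vase [([581, 281, -4], 0.58)]
side red_spool_centre [([477, -278, -1], 0.93)]
side gold_spool_centre [([549, -252, 1], 0.75), ([392, 193, -5], 0.66)]
side peg [([450, -208, 2], 0.74), ([480, -270, 0], 0.58)]
side peg_end_a [([406, -213, 4], 0.74), ([480, -213, 6], 0.68)]
side small_pot [([392, 193, -4], 0.76)]
side medium_pot [([633, 191, 0], 0.82), ([450, -208, 0], 0.66)]
side glue_bottle []
side bud_vase [([588, 279, 1], 0.77)]
top peg 0.48 c 375 287 wh [44. 31.] box [[359, 265], [390, 265], [391, 309], [359, 310]]
top peg 0.46 c 445 -209 wh [20. 72.] box [[409, -217], [481, -221], [482, -201], [410, -198]]
```

View pics/c13.png

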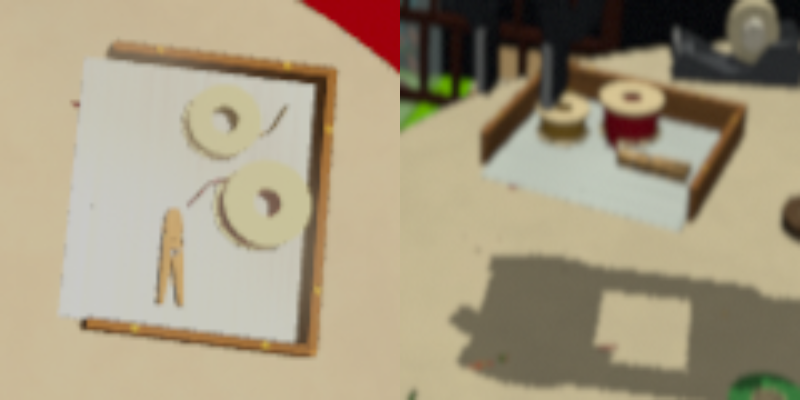

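All three lie flat inside the tray with clearance to the walls, and the gripper is up and clear of everything.

```bash
python3 -c "
from workcell import close_job
print(close_job())"
```

```text
the job is handed in; nothing more can be done
None
```

I swept the red spool, then the gold spool, then the peg across the table and in through the tray's open side, and handed the job in at about 28 s of the 72 s allowed. Each was pushed at about 80–90 mm/s with the fingers partly open, without lifting.

**In the tray:** in the last pictures all three lie flat and wholly inside. Red's centre is at about (479, -276) mm and gold's at (547, -252) mm. The peg is at about (447, -208) mm, with its nearest end roughly 16 mm from the side wall. The gripper was about 0.18 m up and touching nothing.

**Bystanders:** the small pot, medium pot, glue bottle and bud vase read within a few mm of where they started. The glue bottle was confirmed only by the top camera, because the side camera never found it.

**Failed or disagreeing checks:** the networks gave some false reports, such as a "small pot" at the peg's end and "gold" at a pot. The top camera missed the peg while the arm hid it. In each case I relied on the other camera or the picture. The force readings stayed around 1 N.

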